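Roll the adhesive strips flush on the sprung bed

TASK

Take the hand roller off its two-rail rest by its wooden handle and roll it, in one straight pass from one end of the strip row to the other, across the five metal strips on the sprung bed, with steady downward pressure that keeps the bed sunk about half of its travel without bottoming it out, so that every strip is pressed down flush with the bed's frame. Touch the bed and strips with the roller only, then hang the roller upright on its rest again as it was and let go, leaving the other things on the bench where they are.

Things in the scene. Friction and masses are not known exactly. Their poses are not given: they have to be found in the camera images.
- roller_grip (a point): Middle of the hand roller's upright wooden handle, 40 mm (its x) by 30 mm (its y), 80 mm tall: 27 mm below the handle's top, 53 mm above the steel plate's top, 59 mm above the plate's underside, 115 mm above the drum's lowest line. z is up. Half a turn about z makes no difference. Pinch the handle by its 30 mm sides, across y.
- drum (a joint): Turning of the roller's drum in its fork, rad, 0 at the start, either sign; 1 rad is 25 mm of rolling.
- rest_top (a point): Point of the fixed roller rest midway between its two upright plywood rails, level with their tops (66 mm above the bench). The roller hangs with its steel plate lying across both rail tops, drum down between the rails, its y along the rest's y; its handle point is then 59 mm above this point.
- rest: The roller rest: grey plate 110 by 120 mm with two parallel upright rails, 100 mm long along x, 10 mm thick, middles at y = +-40 mm, so 70 mm clear between them. Origin under its centre at the bench; axes as rest_top.
- bed_top (a point): Middle of the sprung bed's table, level with the top of its frame (50 mm above the bench when not pressed; it sinks with the table). Five metal strips lie side by side along y, each 60 mm (x) by 25 mm (y), middles at y = -52, -26, 0, 26, 52 mm; at the start their tops stand 4 mm above the frame. Roll along y, the drum's axle along x.
- bed: The sprung table with its strips, grey, 90 mm (x) by 190 mm (y), over a fixed foot of 110 by 210 mm. Its frame has flat ends beyond the strip row, from 66 to 95 mm from the middle along y, and rails 13 mm wide along both sides, which the drum also runs on. Axes as bed_top, origin 20 mm below that point.
- bed_press (a joint): How far the table is pressed down, m: 0 at rest, 0.015 bottomed. It takes 3.3 N to start and then 1.1 N more per mm; it springs back up when released.
- strip0 (a joint): How far the strip at y = -52 mm of the bed is pressed in, m: 0 proud, 0.004 flush with the frame. It gives way at about 5 N and stays where it is left.
- strip1 (a joint): How far the strip at y = -26 mm of the bed is pressed in, m: 0 proud, 0.004 flush with the frame. It gives way at about 5 N and stays where it is left.
- strip2 (a joint): How far the strip at y = 0 mm of the bed is pressed in, m: 0 proud, 0.004 flush with the frame. It gives way at about 5 N and stays where it is left.
- strip3 (a joint): How far the strip at y = 26 mm of the bed is pressed in, m: 0 proud, 0.004 flush with the frame. It gives way at about 5 N and stays where it is left.
- strip4 (a joint): How far the strip at y = 52 mm of the bed is pressed in, m: 0 proud, 0.004 flush with the frame. It gives way at about 5 N and stays where it is left.
- roller: The hand roller, 0.4 kg: wooden handle on a flat steel plate (60 mm in x, 100 mm in y, 6 mm thick); under it a fork with a free-turning black rubber drum, 50 mm diameter, 70 mm long, axle along x, so it rolls along y. Origin at the middle of the drum's lowest line, 115 mm below roller_grip; same axes.
- terminal_3: Bystander: white screw terminal strip, 102 mm long, 23 mm wide, 16 mm tall, lying loose between the bed and the rest.
- solder_reel: Bystander: loose reel of solder wire standing on its flange, 62 to 70 mm across, 58 mm tall, behind the work.
- tape_black: Bystander: loose roll of black tape lying flat, 70 mm across, 19 mm tall, behind the work.
Not all that is in view belongs to the job. Leave any blue look-alike of the roller alone.

How it is judged (in metres and radians):
On the way, in this order (a step that is already met when the one before it is completed fails the run):
1. the roller presses the bed down 3 to 12 mm and the strip at just one end of the row is seated (contact force between roller and bed above 3 N and value of joint bed_press between 0.003 and 0.012 m and ((value of joint strip0 above 0.0025 m and not (value of joint strip4 above 0.0025 m)) or (value of joint strip4 above 0.0025 m and not (value of joint strip0 above 0.0025 m)))), for 0.1 s.
2. still pressing, it has rolled on to the middle: the middle strip is seated, the far end strip not yet, the drum turned by more than 1 rad (all of step 1 and value of joint strip2 above 0.0025 m and (value of joint drum above 1 rad or value of joint drum below -1 rad)), for 0.1 s.
3. still pressing, it has rolled to the other end: all five strips seated, the drum turned by more than 2.5 rad (contact force between roller and bed above 3 N and value of joint bed_press between 0.003 and 0.012 m and value of joint each of strip0, strip1, strip2, strip3, strip4 above 0.0025 m and (value of joint drum above 2.5 rad or value of joint drum below -2.5 rad)), for 0.1 s.
At the end, for the whole second after the job is handed in: Every strip is pressed in by more than 2.5 of its 4 mm; the roller hangs at rest on both rails of its rest, its plate on their tops (4 mm), upright within 0.1 rad, within 30 mm of the middle along the rails and 15 mm across, and turned less than 0.3 rad from square (value of joint each of strip0, strip1, strip2, strip3, strip4 above 0.0025 m and x of roller_grip in the frame of rest_top between -0.03 and 0.03 m and y of roller_grip in the frame of rest_top between -0.015 and 0.015 m and z of roller_grip in the frame of rest_top between 0.055 and 0.063 m and angle between roller's own z axis and vertical below 0.1 rad and angle between the y axis of roller and the y axis of rest, either way round below 0.3 rad and linear speed of roller below 0.02 m/s); the robot touches nothing.
It fails at once if the sprung bed is pressed to within 1.5 mm of its stop (value of joint bed_press above 0.0135 m).
It fails at once if the gripper or arm touches the bed or strips (contact force between any of the fingers, the arm and bed above 1 N).
It fails at once if a bystander is moved by more than 30 mm (distance of any of terminal_3, solder_reel, tape_black from where it was at the start of the episode above 0.03 m).
It also fails if it takes over 58 s, if anything falls off the work surface, if the arm or the gripper's body presses on something with over 40 N, if the wrist force passes 120 N, or if a joint passes its speed limit or range.

ROBOT

A 6-joint arm with a two-finger parallel gripper is mounted at the origin on a cart in front of the work surface, level with it; the furniture and walls round the work are solid. World frame = base frame: x ahead of the robot, y to its left, z up, the work surface at z = 0. Lengths are in mm, angles in rad, forces in N, time in s.
With the tool pointing down it reaches from about 350 to 850 mm from the base axis. Payload 8.1 kg.
Tool frame: the origin (TCP) lies on the mounting face of the last link; the fingertips stand 186 mm ahead of it and the grasp point (between the pads) lies 167 mm ahead of it; z points along the fingers, y is the line along which they close (so a half turn about z gives the same grasp; the last joint's range is limited). The gripper opens to 93 mm and grips with 3 to 60 N. Pads are 15 mm wide; open, the fingers measure 128 mm over their backs; the gripper's body (75 mm by 188 mm) begins 65 mm behind the grasp point.
Start: joints at [1.102, 0.13, 1.488, -0, 1.523, -0.085], TCP at [224.648, 556.363, 404.735] pointing down, gripper open.
Joint ranges: [-2.96, 2.96], [-0.89, 2.26], [0.02, 2.5], [-1.34, 4.48], [0, 2.73], [-2.66, 2.66]. Speed limits (rad/s): [2.39, 2.39, 2.79, 3.14, 3.14, 3.14].

INTERFACE

Orientations are given as a unit quaternion [x, y, z, w].
In Python, from cell import r, snapshot gives the robot as it stands.
- The arm moves only by the tool carry_out, never from a script. Its argument "increments" is a list of rows, each an object of numbers: "dx", "dy", "dz": the shift along the world's x, y, z scaled (see below); "turn": the turn about the world's z scaled (see below). A call has 1 to 20 rows; each row shifts and turns the commanded pose from where the row before left it; what a row does not reach is not made up. The controller multiplies each number of a shift by 0.02 m and each number of a turn by 5 degrees. A row lasts 1/12 s, in which the tool goes at most 41.7 mm and 7.16 degrees, less where a joint would pass 70% of its speed; a pose out of reach is approached as far as the arm can. A call with a number of a shift or a turn outside -1 to 1 is refused whole. A call with a gripper value outside its range is refused whole. "fingers" is the opening, from 0 (shut) to 1 (fully open), set as the call begins (left out, the last holds). The fingers move at their own pace and stop on an object; "grip_force" is the grip in N (left out, the last holds). Time passes only in rows, so rows that do not move let the fingers close. It gives the time, the measured TCP pose, the force, the opening and the grip force at its end, in the units of the state.
- r.observe(): the state, without advancing time (a new reading comes with each control period).
- snapshot(name): name is "scene" or "top" or "wrist"; returns a dict with "frame" (420x560x3 uint8, red, green, blue), "fx", "fy", "cx", "cy" (pixels), "camera_from_world" (4x4, takes a point from world to camera coordinates); the wrist camera has in their place "tool_from_camera" (4x4, takes a point from camera to tool coordinates, whose origin is the TCP and whose axes are the flange's). Camera axes: x right, y up, looking along -z (the intrinsics and any distortion apply to the point x, -y, -z); pixel columns grow to the right and rows downward; lengths in mm; the calibration is good to about 2 mm. A picture is of the moment at which its call begins: read the wrist's pose just before it. There is no depth.
- r.finish_job(): hands the job in; it is judged then, once.
The state is a dict: "clock": time; "qpos": joint angles; "joint_velocities": joint speeds; "joint_torque": joint torques, N m; "ee_pos": TCP position; "eef_rot": TCP orientation; "contact_force": force on the tool from outside, world axes, zero at the start; "torque": the same for the moment, N m; "finger_gap": finger opening in mm; "grasp_force": force on a finger pad.
Only numpy, scipy, OpenCV 4.12 (cv2) and the standard library are available. Lean on these libraries where they do the work, as an engineer would, in place of code of your own. Each camera call takes 0.05 s, during which the arm holds its last target. There are 200 camera calls.

## Working session

There is one attempt and no reset: what is moved stays moved. The work goes in short steps, Python scripts to look and compute and a tool call to move; the robot and the scene stay as the last step left them, time stands still between calls to the robot, and variables do not carry over. Pictures are saved under pics/ and viewed, at most 10 in all, crops included, and the job is handed in when it is done.

Besides the shell and the picture viewer there is one more tool, called after "Emit:" as name(argument=value, ...), one argument or row to a line, values as JSON. carry_out: Moves the arm, as the interface text tells. Shifts and turns lie within -1 to 1; 1 stands for 0.02 m of shift or 5 degrees of turn. Its arguments: {"type":"object","properties":{"increments":{"type":"array"},"fingers":{"type":"number"},"grip_force":{"type":"number"}},"required":["increments"]}

```bash
mkdir -p pics
cat > h.py <<'E'
import numpy as np, cv2, pickle
from cell import r, snapshot
def snap(n,f):
    o=r.observe(); s=snapshot(n); s['o']={k:o[k] for k in('ee_pos','eef_rot')}
    cv2.imwrite(f'pics/{f}.png',s['frame'][:,:,::-1]); pickle.dump(s,open(f'{f}.pkl','wb')); return s
def cw(s):
    if 'camera_from_world' in s: return np.array(s['camera_from_world'])
    from scipy.spatial.transform import Rotation as R
    T=np.eye(4);T[:3,:3]=R.from_quat(s['o']['eef_rot']).as_matrix();T[:3,3]=s['o']['ee_pos']
    return np.linalg.inv(T@np.array(s['tool_from_camera']))
def pt(s,u,v,z):
    M=np.linalg.inv(cw(s)); d=M[:3,:3]@np.array([(u-s['cx'])/s['fx'],-(v-s['cy'])/s['fy'],-1]); c=M[:3,3]
    return (c+d*(z-c[2])/d[2]).round(1)
def px(s,p):
    q=cw(s)@np.append(p,1); return (s['cx']+s['fx']*q[0]/-q[2]).round(1),(s['cy']-s['fy']*q[1]/-q[2]).round(1)
def ld(f): return pickle.load(open(f'{f}.pkl','rb'))
E
python3 - <<'E'
from h import *
a=snap('scene','s0');b=snap('top','t0')
print({k:v for k,v in b.items() if k not in('frame',)}); print(r.observe())
c=np.vstack([a['frame'],b['frame']])
E
```

```text
{'fx': 390.4915189280779, 'fy': 390.4915189280779, 'cx': 281.4577377186828, 'cy': 211.50721819634146, 'camera_from_world': array([[-5.86306408e-03, -9.99887022e-01, -1.38407788e-02,
         1.60760107e+02],
       [ 9.90496153e-01, -7.70888765e-03,  1.37324230e-01,
        -4.94928583e+02],
       [-1.37415413e-01, -1.29040974e-02,  9.90429447e-01,
        -1.16074508e+03],
       [ 0.00000000e+00,  0.00000000e+00,  0.00000000e+00,
         1.00000000e+00]]), 'o': {'ee_pos': array([224.5338901 , 556.16927148, 403.72326699]), 'eef_rot': array([ 1.90719303e-01,  9.81644205e-01, -8.58704417e-04, -2.53826346e-04])}}
{'clock': 0.1, 'qpos': array([ 1.10157837e+00,  1.31105774e-01,  1.48918553e+00, -1.99631454e-05,
        1.52299038e+00, -8.53881590e-02]), 'joint_velocities': array([-1.42968841e-03, -2.90189803e-03, -1.81966990e-03,  2.07423454e-04,
       -8.34915123e-05,  2.64403671e-04]), 'joint_torque': array([ 1.80543553e-03, -5.61340892e+01, -4.93095195e+01,  7.70403980e-02,
        2.91458401e-02,  6.82315346e-06]), 'ee_pos': array([224.56691272, 556.16667587, 403.77173215]), 'eef_rot': array([ 1.90738441e-01,  9.81640532e-01, -8.14984709e-04, -2.21608742e-04]), 'contact_force': array([ 0.22338449, -0.11053217,  0.54549631]), 'torque': array([-0.02122975, -0.00931594,  0.00308077]), 'grasp_force': 0.0, 'finger_gap': 93.03389707450192}
```

View pics/s0.png

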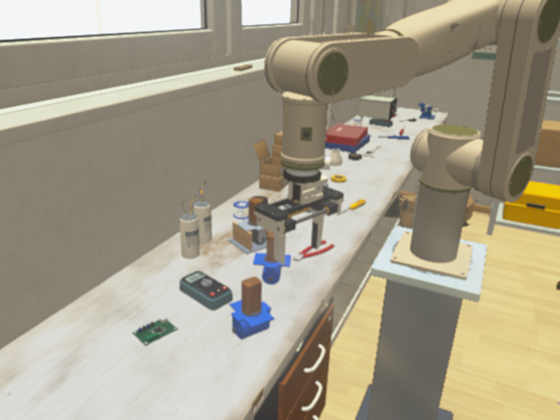

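View pics/t0.png

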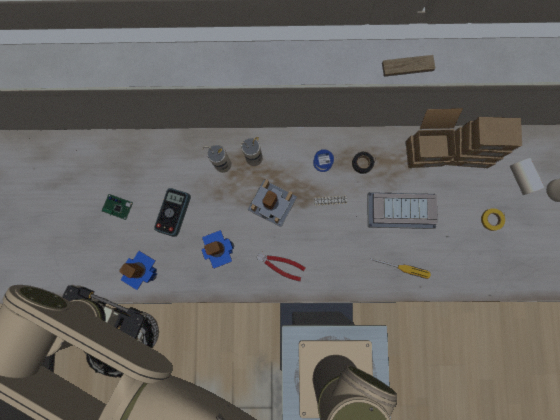

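The scene view shows the arm over the bench; the top view has the real roller (brown handle on a grey plate and rest) at about (271,200). The bed is at (403,209), the terminal at (331,200), the solder reel at (323,160) and the tape at (363,161). Two things could be taken for the roller, the blue look-alikes at (215,248) and (135,268). I choose (271,200).

Run:
```python
from h import *
b=ld('t0');f=b['frame'][:,:,::-1]
c=np.vstack([cv2.resize(f[170:235,235:310],(690,598),interpolation=2)])
cv2.imwrite('pics/c1.png',c)
cv2.imwrite('pics/c2.png',cv2.resize(f[180:240,355:450],(760,480),interpolation=2))
for u,v,z in[(271,199,125),(403,209,52),(331,200,16)]: print(pt(b,u,v,z))
```

```text
[519.7 185.8 125. ]
[ 498.5 -208.6   52. ]
[533.7   2.8  16. ]
```

View pics/c1.png

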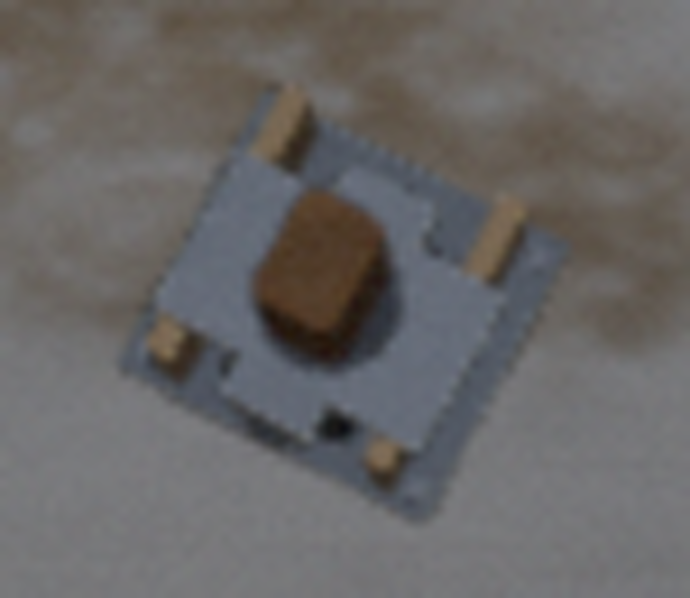

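View pics/c2.png

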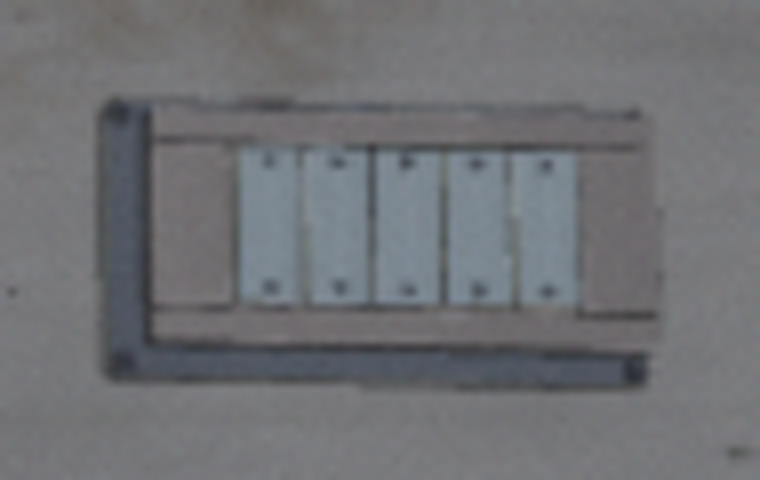

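Crop 1 shows the wooden handle on the grey steel plate (plate corners (250,150), (160,310), (500,290), (415,450)), lying across two plywood rails: this is the right roller. Crop 2 shows the bed with strip screws from (270,160/287) to (547,165/291).

Run:
```python
from h import *
b=ld('t0')
P=[pt(b,235+u/9.2,170+v/9.2,72)[:2] for u,v in[(250,150),(160,310),(500,290),(415,450)]]
print(P,sum(P)/4)
d=(P[0]+P[1]-P[2]-P[3])/2;print('roller y len',np.hypot(*d),np.degrees(np.arctan2(d[1],d[0]))-90)
d=(P[0]+P[2]-P[1]-P[3])/2;print('roller x len',np.hypot(*d),np.degrees(np.arctan2(d[1],d[0])))
H=[pt(b,235+u/9.2,170+v/9.2,152)[:2] for u,v in[(318,190),(385,230),(258,280),(322,328)]]
print('handle',sum(H)/4)
R=[pt(b,235+u/9.2,170+v/9.2,66)[:2] for u,v in[(293,95),(165,345),(512,205),(383,465)]]
d=(R[0]+R[2]-R[1]-R[3])/2;print('rest',sum(R)/4,np.degrees(np.arctan2(d[1],d[0])),np.hypot(*d))
S=[pt(b,355+u/8,180+v/8,54)[:2] for u,v in[(270,160),(270,287),(547,165),(548,291)]]
d=(S[0]+S[1]-S[2]-S[3])/2;print('bed',sum(S)/4,np.degrees(np.arctan2(d[1],d[0]))-90,np.hypot(*d))
from scipy.spatial.transform import Rotation as Ro
o=r.observe();print(Ro.from_quat(o['eef_rot']).as_matrix().round(3))
w=ld('t0')
```

```text
[array([567.6, 214.2]), array([515.1, 243.4]), array([520.7, 133.2]), array([468.8, 161. ])] [518.05 187.95]
roller y len 94.05556868149807 -29.699546389209573
roller x len 59.473439449892325 -28.633525598500547
handle [518.125 187.825]
rest [526.525 185.8  ] -26.660635086640006 93.82554289744348
bed [ 500.55 -217.4 ] -1.381019367385619 103.7301306275086
[[-0.927  0.374 -0.001]
 [ 0.374  0.927 -0.002]
 [ 0.    -0.002 -1.   ]]
```

Emit:
carry_out(
  increments=[
    {"dx": 0.73,"dy": -0.92,"turn": -0.07},
    {"dx": 0.73,"dy": -0.92,"turn": -0.07},
    {"dx": 0.73,"dy": -0.92,"turn": -0.07},
    {"dx": 0.73,"dy": -0.92,"turn": -0.07},
    {"dx": 0.73,"dy": -0.92,"turn": -0.07},
    {"dx": 0.73,"dy": -0.92,"turn": -0.07},
    {"dx": 0.73,"dy": -0.92,"turn": -0.07},
    {"dx": 0.73,"dy": -0.92,"turn": -0.07},
    {"dx": 0.73,"dy": -0.92,"turn": -0.07},
    {"dx": 0.73,"dy": -0.92,"turn": -0.07},
    {"dx": 0.73,"dy": -0.92,"turn": -0.07},
    {"dx": 0.73,"dy": -0.92,"turn": -0.07},
    {"dx": 0.73,"dy": -0.92,"turn": -0.07},
    {"dx": 0.73,"dy": -0.92,"turn": -0.07},
    {"dx": 0.73,"dy": -0.92,"turn": -0.07},
    {"dx": 0.73,"dy": -0.92,"turn": -0.07},
    {"dx": 0.73,"dy": -0.92,"turn": -0.07},
    {"dx": 0.73,"dy": -0.92,"turn": -0.07},
    {"dx": 0.73,"dy": -0.92,"turn": -0.07},
    {"dx": 0.73,"dy": -0.92,"turn": -0.07},
  ],
  fingers=1,
)

```text
invalid input at $.increments[0]: expected keys dx, dy, dz, turn
```

Emit:
carry_out(
  increments=[
    {"dx": 0},
    {"dx": 0},
    {"dx": 0},
  ],
)

```text
invalid input at $.increments[0]: expected keys dx, dy, dz, turn
```

Run:
```python
from h import *
s=snap('wrist','w1');print(s['o']);print(px(s,[518,188,152]),px(s,[500,-217,50]))
cv2.imwrite('pics/w1b.png',cv2.resize(s['frame'][:,:,::-1],(800,600),interpolation=2))
```

```text
{'ee_pos': array([224.56691272, 556.16667587, 403.77173215]), 'eef_rot': array([ 1.90738441e-01,  9.81640532e-01, -8.14984709e-04, -2.21608742e-04])}
(np.float64(86.5), np.float64(547.7)) (np.float64(-92.2), np.float64(516.0))
```

View pics/w1b.png

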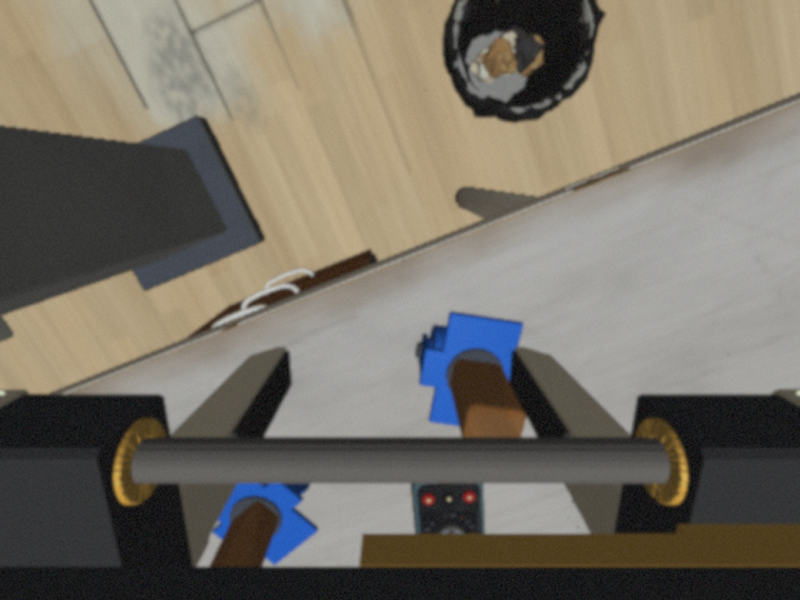

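The move was refused because every row needs all four keys, so this wrist view is from the start pose, with the blue look-alikes below at (480,380) and (265,520).

Emit:
carry_out(
  increments=[
    {"dx": 0.73,"dy": -0.92,"dz": 0,"turn": -0.07},
    {"dx": 0.73,"dy": -0.92,"dz": 0,"turn": -0.07},
    {"dx": 0.73,"dy": -0.92,"dz": 0,"turn": -0.07},
    {"dx": 0.73,"dy": -0.92,"dz": 0,"turn": -0.07},
    {"dx": 0.73,"dy": -0.92,"dz": 0,"turn": -0.07},
    {"dx": 0.73,"dy": -0.92,"dz": 0,"turn": -0.07},
    {"dx": 0.73,"dy": -0.92,"dz": 0,"turn": -0.07},
    {"dx": 0.73,"dy": -0.92,"dz": 0,"turn": -0.07},
    {"dx": 0.73,"dy": -0.92,"dz": 0,"turn": -0.07},
    {"dx": 0.73,"dy": -0.92,"dz": 0,"turn": -0.07},
    {"dx": 0.73,"dy": -0.92,"dz": 0,"turn": -0.07},
    {"dx": 0.73,"dy": -0.92,"dz": 0,"turn": -0.07},
    {"dx": 0.73,"dy": -0.92,"dz": 0,"turn": -0.07},
    {"dx": 0.73,"dy": -0.92,"dz": 0,"turn": -0.07},
    {"dx": 0.73,"dy": -0.92,"dz": 0,"turn": -0.07},
    {"dx": 0.73,"dy": -0.92,"dz": 0,"turn": -0.07},
    {"dx": 0.73,"dy": -0.92,"dz": 0,"turn": -0.07},
    {"dx": 0.73,"dy": -0.92,"dz": 0,"turn": -0.07},
    {"dx": 0.73,"dy": -0.92,"dz": 0,"turn": -0.07},
    {"dx": 0.73,"dy": -0.92,"dz": 0,"turn": -0.07},
  ],
  fingers=1,
)

```text
clock: 1.82
ee_pos: [517.2, 187.3, 404.4]
eef_rot: [0.25, 0.968, -0.0, -0.0]
contact_force: [0.3, 0.0, -0.1]
finger_gap: 92.8
grasp_force: 0.0
```

Emit:
carry_out(
  increments=[
    {"dx": 0,"dy": 0,"dz": 0,"turn": 0},
    {"dx": 0,"dy": 0,"dz": 0,"turn": 0},
    {"dx": 0,"dy": 0,"dz": 0,"turn": 0},
  ],
)

```text
clock: 2.07
ee_pos: [516.4, 188.5, 404.4]
eef_rot: [0.25, 0.968, -0.0, -0.0]
contact_force: [0.7, 0.0, 0.1]
finger_gap: 93.0
grasp_force: 0.0
```

Run:
```python
from h import *
s=snap('wrist','w2');print(s['o']);print(px(s,[518,188,152]),px(s,[500,-217,50]))
cv2.imwrite('pics/w2b.png',cv2.resize(s['frame'][:,:,::-1],(800,600),interpolation=2))
```

```text
{'ee_pos': array([516.38676339, 188.54635483, 404.40399491]), 'eef_rot': array([ 2.50449534e-01,  9.68129553e-01, -1.68436671e-05, -4.46180602e-04])}
(np.float64(281.0), np.float64(223.2)) (np.float64(3.6), np.float64(329.0))
```

View pics/w2b.png

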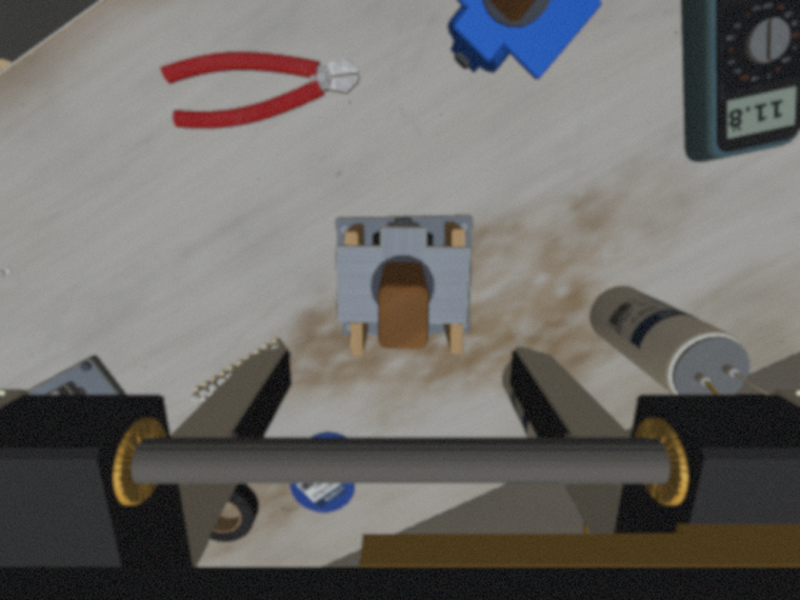

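The wrist view shows the roller handle top centred at (404,317), within a couple of pixels of the predicted (401,319), and square to the fingers. A brush pot stands at right with its top at (708,365), so I'll check clearance to it.

Run:
```python
from h import *
t=ld('t0');w=ld('w2')
for z in(60,80,90,100,110,120,140): 
  p=pt(w,496,256,z);print(z,p,px(t,p))
y=np.array([np.cos(np.radians(61)),np.sin(np.radians(61))])
for z in(90,110,130): print(z,(pt(w,496,256,z)[:2]-[517,188])@y, pt(w,404/1.4286,317/1.4286,152))
```

```text
60 [703.3 375.   60. ] (np.float64(210.3), np.float64(144.3))
80 [687.6 365.7  80. ] (np.float64(212.0), np.float64(147.2))
90 [679.8 361.1  90. ] (np.float64(212.8), np.float64(148.7))
100 [672.  356.5 100. ] (np.float64(213.7), np.float64(150.3))
110 [664.1 351.9 110. ] (np.float64(214.6), np.float64(151.9))
120 [656.3 347.2 120. ] (np.float64(215.5), np.float64(153.5))
140 [640.6 338.  140. ] (np.float64(217.4), np.float64(156.8))
90 230.3236774819331 [517.7 189.9 152. ]
110 214.66566513838313 [517.7 189.9 152. ]
130 198.96867178614394 [517.7 189.9 152. ]
```

Emit:
carry_out(
  increments=[
    {"dx": 0.06,"dy": 0.04,"dz": -0.7,"turn": 0},
    {"dx": 0,"dy": 0,"dz": -0.7,"turn": 0},
    {"dx": 0,"dy": 0,"dz": -0.7,"turn": 0},
    {"dx": 0,"dy": 0,"dz": -0.7,"turn": 0},
    {"dx": 0,"dy": 0,"dz": -0.7,"turn": 0},
    {"dx": 0,"dy": 0,"dz": -0.7,"turn": 0},
    {"dx": 0,"dy": 0,"dz": -0.7,"turn": 0},
    {"dx": 0,"dy": 0,"dz": -0.7,"turn": 0},
    {"dx": 0,"dy": 0,"dz": 0,"turn": 0},
    {"dx": 0,"dy": 0,"dz": 0,"turn": 0},
  ],
)

```text
clock: 2.95
ee_pos: [517.0, 189.9, 292.1]
eef_rot: [0.25, 0.968, -0.0, -0.001]
contact_force: [0.5, 0.4, -0.2]
finger_gap: 93.0
grasp_force: 0.0
```

Emit:
carry_out(
  increments=[
    {"dx": 0,"dy": 0,"dz": 0,"turn": 0},
    {"dx": 0,"dy": 0,"dz": 0,"turn": 0},
    {"dx": 0,"dy": 0,"dz": 0,"turn": 0},
    {"dx": 0,"dy": 0,"dz": 0,"turn": 0},
    {"dx": 0,"dy": 0,"dz": 0,"turn": 0},
    {"dx": 0,"dy": 0,"dz": 0,"turn": 0},
    {"dx": 0,"dy": 0,"dz": 0,"turn": 0},
    {"dx": 0,"dy": 0,"dz": 0,"turn": 0},
    {"dx": 0,"dy": 0,"dz": 0,"turn": 0},
    {"dx": 0,"dy": 0,"dz": 0,"turn": 0},
    {"dx": 0,"dy": 0,"dz": 0,"turn": 0},
    {"dx": 0,"dy": 0,"dz": 0,"turn": 0},
    {"dx": 0,"dy": 0,"dz": 0,"turn": 0},
  ],
  fingers=0,
  grip_force=50,
)

```text
clock: 4.03
ee_pos: [517.8, 189.2, 292.7]
eef_rot: [0.25, 0.968, 0.0, -0.0]
contact_force: [-0.0, 0.5, -0.2]
finger_gap: 30.2
grasp_force: 49.9
```

Emit:
carry_out(
  increments=[
    {"dx": 0,"dy": 0,"dz": 0.5,"turn": 0},
    {"dx": 0,"dy": 0,"dz": 0.75,"turn": 0},
    {"dx": 0,"dy": 0,"dz": 0.75,"turn": 0},
    {"dx": 0,"dy": 0,"dz": 0.75,"turn": 0},
    {"dx": 0,"dy": 0,"dz": 0.75,"turn": 0},
    {"dx": 0,"dy": 0,"dz": 0.75,"turn": 0},
    {"dx": 0,"dy": 0,"dz": 0.75,"turn": 0},
    {"dx": 0,"dy": 0,"dz": 0,"turn": 0},
    {"dx": 0,"dy": 0,"dz": 0,"turn": 0},
    {"dx": 0,"dy": 0,"dz": 0,"turn": 0},
  ],
)

```text
clock: 4.87
ee_pos: [517.5, 189.1, 391.7]
eef_rot: [0.25, 0.968, -0.0, -0.001]
contact_force: [0.4, 0.8, -4.6]
finger_gap: 29.7
grasp_force: 49.9
```

Emit:
carry_out(
  increments=[
    {"dx": -0.04,"dy": -0.9,"dz": 0,"turn": 0.305},
    {"dx": -0.04,"dy": -0.9,"dz": 0,"turn": 0.305},
    {"dx": -0.04,"dy": -0.9,"dz": 0,"turn": 0.305},
    {"dx": -0.04,"dy": -0.9,"dz": 0,"turn": 0.305},
    {"dx": -0.04,"dy": -0.9,"dz": 0,"turn": 0.305},
    {"dx": -0.04,"dy": -0.9,"dz": 0,"turn": 0.305},
    {"dx": -0.04,"dy": -0.9,"dz": 0,"turn": 0.305},
    {"dx": -0.04,"dy": -0.9,"dz": 0,"turn": 0.305},
    {"dx": -0.04,"dy": -0.9,"dz": 0,"turn": 0.305},
    {"dx": -0.04,"dy": -0.9,"dz": 0,"turn": 0.305},
    {"dx": -0.04,"dy": -0.9,"dz": 0,"turn": 0.305},
    {"dx": -0.04,"dy": -0.9,"dz": 0,"turn": 0.305},
    {"dx": -0.04,"dy": -0.9,"dz": 0,"turn": 0.305},
    {"dx": -0.04,"dy": -0.9,"dz": 0,"turn": 0.305},
    {"dx": -0.04,"dy": -0.9,"dz": 0,"turn": 0.305},
    {"dx": -0.04,"dy": -0.9,"dz": 0,"turn": 0.305},
    {"dx": -0.04,"dy": -0.9,"dz": 0,"turn": 0.305},
    {"dx": -0.04,"dy": -0.9,"dz": 0,"turn": 0.305},
    {"dx": 0,"dy": 0,"dz": 0,"turn": 0},
    {"dx": 0,"dy": 0,"dz": 0,"turn": 0},
  ],
)

```text
clock: 6.53
ee_pos: [502.9, -135.4, 391.1]
eef_rot: [0.014, 1.0, 0.001, -0.001]
contact_force: [0.3, 0.3, -4.2]
finger_gap: 29.5
grasp_force: 49.9
```

Run:
```python
from h import *
s=snap('wrist','w3');print(s['o'],r.observe()['contact_force'])
f=cv2.resize(s['frame'][:,:,::-1],(800,600),interpolation=2)
for y in(-52,0,52):
  for x in (-30,30):
    a=np.radians(-1.4);p=[500.5+x*np.cos(a)-y*np.sin(a),-217.4+x*np.sin(a)+y*np.cos(a),54]
    u,v=px(s,p);cv2.circle(f,(int(u*1.4286),int(v*1.4286)),3,(0,0,255),-1)
cv2.imwrite('pics/w3b.png',f)
```

```text
{'ee_pos': array([ 502.938227  , -135.44481963,  391.10290417]), 'eef_rot': array([ 1.44972046e-02,  9.99893918e-01,  5.15640510e-04, -1.31103851e-03])} [ 0.54562988  0.30168191 -4.09569915]
```

View pics/w3b.png

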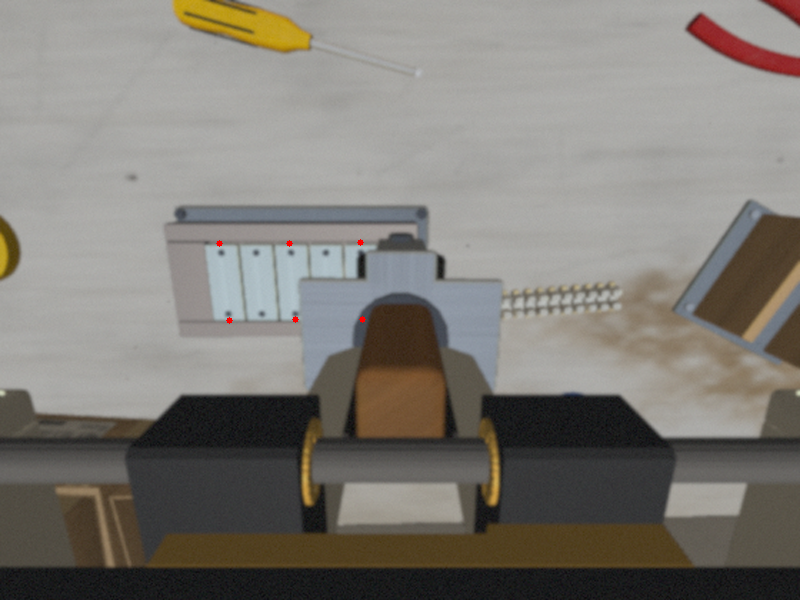

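The wrist view shows the roller square over the near end of the bed; the predicted strip ends, e.g. (219,243), fall within 3 px of the actual strip ends (222,245).

Emit:
carry_out(
  increments=[
    {"dx": 0,"dy": 0.05,"dz": -0.55,"turn": 0},
    {"dx": 0,"dy": 0.05,"dz": -0.55,"turn": 0},
    {"dx": 0,"dy": 0,"dz": -0.55,"turn": 0},
    {"dx": 0,"dy": 0,"dz": -0.55,"turn": 0},
    {"dx": 0,"dy": 0,"dz": -0.55,"turn": 0},
    {"dx": 0,"dy": 0,"dz": 0,"turn": 0},
    {"dx": 0,"dy": 0,"dz": 0,"turn": 0},
  ],
)

```text
clock: 7.17
ee_pos: [503.0, -132.6, 336.3]
eef_rot: [0.013, 1.0, 0.0, -0.001]
contact_force: [0.4, -0.4, -4.2]
finger_gap: 29.8
grasp_force: 49.9
```

Emit:
carry_out(
  increments=[
    {"dx": 0,"dy": 0,"dz": -0.1,"turn": 0},
    {"dx": 0,"dy": 0,"dz": -0.1,"turn": 0},
    {"dx": 0,"dy": 0,"dz": -0.1,"turn": 0},
    {"dx": 0,"dy": 0,"dz": 0,"turn": 0},
    {"dx": 0,"dy": 0,"dz": 0,"turn": 0},
  ],
)

```text
clock: 7.58
ee_pos: [503.8, -133.0, 332.6]
eef_rot: [0.013, 1.0, -0.0, 0.001]
contact_force: [0.3, 0.1, 0.4]
finger_gap: 29.9
grasp_force: 49.9
```

Emit:
carry_out(
  increments=[
    {"dx": 0,"dy": 0,"dz": -0.1,"turn": 0},
    {"dx": 0,"dy": 0,"dz": -0.1,"turn": 0},
    {"dx": 0,"dy": 0,"dz": -0.1,"turn": 0},
    {"dx": 0,"dy": 0,"dz": 0,"turn": 0},
    {"dx": 0,"dy": 0,"dz": 0,"turn": 0},
    {"dx": 0,"dy": 0,"dz": 0,"turn": 0},
  ],
)

```text
clock: 8.08
ee_pos: [503.8, -133.0, 326.7]
eef_rot: [0.013, 1.0, -0.0, 0.001]
contact_force: [-0.7, 0.1, 5.6]
finger_gap: 29.8
grasp_force: 49.9
```

Emit:
carry_out(
  increments=[
    {"dx": -0.01,"dy": -0.2,"dz": -0.04,"turn": 0},
    {"dx": -0.01,"dy": -0.25,"dz": 0,"turn": 0},
    {"dx": -0.01,"dy": -0.25,"dz": 0,"turn": 0},
    {"dx": -0.01,"dy": -0.25,"dz": 0,"turn": 0},
    {"dx": -0.01,"dy": -0.25,"dz": 0,"turn": 0},
    {"dx": -0.01,"dy": -0.25,"dz": 0,"turn": 0},
    {"dx": -0.01,"dy": -0.25,"dz": 0,"turn": 0},
  ],
)

```text
clock: 8.67
ee_pos: [502.5, -167.0, 326.0]
eef_rot: [0.013, 1.0, -0.0, 0.001]
contact_force: [0.6, 3.6, 6.4]
finger_gap: 29.7
grasp_force: 49.9
```

Emit:
carry_out(
  increments=[
    {"dx": -0.01,"dy": -0.25,"dz": 0,"turn": 0},
    {"dx": -0.01,"dy": -0.25,"dz": 0,"turn": 0},
    {"dx": -0.01,"dy": -0.25,"dz": 0,"turn": 0},
    {"dx": -0.01,"dy": -0.25,"dz": 0,"turn": 0},
    {"dx": -0.01,"dy": -0.25,"dz": 0,"turn": 0},
    {"dx": -0.01,"dy": -0.25,"dz": 0,"turn": 0},
    {"dx": -0.01,"dy": -0.25,"dz": 0,"turn": 0},
    {"dx": -0.01,"dy": -0.25,"dz": 0,"turn": 0},
    {"dx": -0.01,"dy": -0.25,"dz": 0,"turn": 0},
    {"dx": -0.01,"dy": -0.25,"dz": 0,"turn": 0},
  ],
)

```text
clock: 9.5
ee_pos: [500.6, -217.2, 326.2]
eef_rot: [0.013, 1.0, -0.0, 0.001]
contact_force: [0.4, 3.7, 6.3]
finger_gap: 29.8
grasp_force: 49.9
```

Emit:
carry_out(
  increments=[
    {"dx": 0,"dy": -0.25,"dz": 0,"turn": 0},
    {"dx": 0,"dy": -0.25,"dz": 0,"turn": 0},
    {"dx": -0.01,"dy": -0.25,"dz": 0,"turn": 0},
    {"dx": 0,"dy": -0.25,"dz": 0,"turn": 0},
    {"dx": 0,"dy": -0.25,"dz": 0,"turn": 0},
    {"dx": -0.01,"dy": -0.25,"dz": 0,"turn": 0},
    {"dx": 0,"dy": -0.25,"dz": 0,"turn": 0},
    {"dx": 0,"dy": -0.25,"dz": 0,"turn": 0},
    {"dx": -0.01,"dy": -0.25,"dz": 0,"turn": 0},
    {"dx": 0,"dy": -0.25,"dz": 0,"turn": 0},
    {"dx": -0.01,"dy": -0.25,"dz": 0,"turn": 0},
    {"dx": 0,"dy": -0.25,"dz": 0,"turn": 0},
    {"dx": 0,"dy": -0.25,"dz": 0,"turn": 0},
    {"dx": 0,"dy": -0.25,"dz": 0,"turn": 0},
    {"dx": 0,"dy": -0.25,"dz": 0,"turn": 0},
    {"dx": 0,"dy": 0,"dz": 0,"turn": 0},
    {"dx": 0,"dy": 0,"dz": 0,"turn": 0},
    {"dx": 0,"dy": 0,"dz": 0,"turn": 0},
  ],
)

```text
clock: 11.0
ee_pos: [499.0, -292.4, 325.7]
eef_rot: [0.014, 1.0, -0.001, -0.0]
contact_force: [-3.9, -0.5, 6.7]
finger_gap: 29.4
grasp_force: 49.9
```

Emit:
carry_out(
  increments=[
    {"dx": 0,"dy": 0,"dz": 0.3,"turn": 0},
    {"dx": 0,"dy": 0,"dz": 0.6,"turn": 0},
    {"dx": 0,"dy": 0,"dz": 0.6,"turn": 0},
    {"dx": 0,"dy": 0,"dz": 0.6,"turn": 0},
    {"dx": 0,"dy": 0,"dz": 0.6,"turn": 0},
    {"dx": 0,"dy": 0,"dz": 0.6,"turn": 0},
    {"dx": 0,"dy": 0.4,"dz": 0,"turn": 0},
    {"dx": 0,"dy": 0.8,"dz": 0,"turn": 0},
    {"dx": 0,"dy": 0.8,"dz": 0,"turn": 0},
    {"dx": 0,"dy": 0.8,"dz": 0,"turn": 0},
    {"dx": 0,"dy": 0.8,"dz": 0,"turn": 0},
    {"dx": 0,"dy": 0.8,"dz": 0,"turn": 0},
    {"dx": 0,"dy": 0.8,"dz": 0,"turn": 0},
    {"dx": 0,"dy": 0.8,"dz": 0,"turn": 0},
    {"dx": 0,"dy": 0.8,"dz": 0,"turn": 0},
    {"dx": 0,"dy": 0.8,"dz": 0,"turn": 0},
    {"dx": 0,"dy": 0.4,"dz": 0,"turn": 0},
    {"dx": 0,"dy": 0,"dz": 0,"turn": 0},
  ],
)

```text
clock: 12.5
ee_pos: [498.9, -129.2, 390.3]
eef_rot: [0.012, 1.0, 0.001, -0.001]
contact_force: [-0.1, -0.8, -4.0]
finger_gap: 29.8
grasp_force: 49.9
```

Run:
```python
from h import *
s=snap('wrist','w4');print(s['o'])
cv2.imwrite('pics/w4b.png',cv2.resize(s['frame'][:,:,::-1],(800,600),interpolation=2))
```

```text
{'ee_pos': array([ 498.93563305, -129.20331413,  390.25187847]), 'eef_rot': array([ 1.19509938e-02,  9.99928317e-01,  5.13910546e-04, -5.19669914e-04])}
```

View pics/w4b.png

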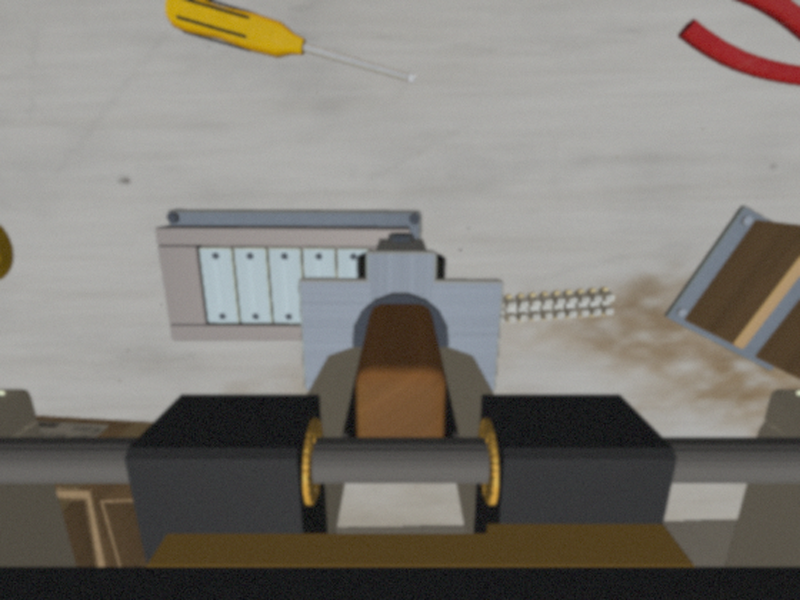

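The strips now look flush, at (215–350,255–315), and the roller sits in the fingers as before. I'm returning it to the rest.

Emit:
carry_out(
  increments=[
    {"dx": 0.05,"dy": 0.885,"dz": 0,"turn": -0.307},
    {"dx": 0.05,"dy": 0.885,"dz": 0,"turn": -0.307},
    {"dx": 0.05,"dy": 0.885,"dz": 0,"turn": -0.307},
    {"dx": 0.05,"dy": 0.885,"dz": 0,"turn": -0.307},
    {"dx": 0.05,"dy": 0.885,"dz": 0,"turn": -0.307},
    {"dx": 0.05,"dy": 0.885,"dz": 0,"turn": -0.307},
    {"dx": 0.05,"dy": 0.885,"dz": 0,"turn": -0.307},
    {"dx": 0.05,"dy": 0.885,"dz": 0,"turn": -0.307},
    {"dx": 0.05,"dy": 0.885,"dz": 0,"turn": -0.307},
    {"dx": 0.05,"dy": 0.885,"dz": 0,"turn": -0.307},
    {"dx": 0.05,"dy": 0.885,"dz": 0,"turn": -0.307},
    {"dx": 0.05,"dy": 0.885,"dz": 0,"turn": -0.307},
    {"dx": 0.05,"dy": 0.885,"dz": 0,"turn": -0.307},
    {"dx": 0.05,"dy": 0.885,"dz": 0,"turn": -0.307},
    {"dx": 0.05,"dy": 0.885,"dz": 0,"turn": -0.307},
    {"dx": 0.05,"dy": 0.885,"dz": 0,"turn": -0.307},
    {"dx": 0.05,"dy": 0.885,"dz": 0,"turn": -0.307},
    {"dx": 0.05,"dy": 0.885,"dz": 0,"turn": -0.307},
    {"dx": 0,"dy": 0,"dz": 0,"turn": 0},
    {"dx": 0,"dy": 0,"dz": 0,"turn": 0},
  ],
)

```text
clock: 14.22
ee_pos: [517.4, 186.9, 390.5]
eef_rot: [0.251, 0.968, -0.0, -0.0]
contact_force: [-0.3, -0.4, -4.3]
finger_gap: 29.4
grasp_force: 49.9
```

Emit:
carry_out(
  increments=[
    {"dx": 0,"dy": 0,"dz": 0,"turn": 0},
    {"dx": 0,"dy": 0,"dz": 0,"turn": 0},
    {"dx": 0,"dy": 0,"dz": 0,"turn": 0},
  ],
)

```text
clock: 14.47
ee_pos: [517.4, 185.9, 390.9]
eef_rot: [0.252, 0.968, -0.0, 0.0]
contact_force: [0.2, -0.1, -3.7]
finger_gap: 29.6
grasp_force: 49.9
```

Emit:
carry_out(
  increments=[
    {"dx": 0.02,"dy": 0.15,"dz": 0,"turn": 0},
    {"dx": 0,"dy": 0,"dz": -0.5,"turn": 0},
    {"dx": 0,"dy": 0,"dz": -0.5,"turn": 0},
    {"dx": 0,"dy": 0,"dz": -0.5,"turn": 0},
    {"dx": 0,"dy": 0,"dz": -0.5,"turn": 0},
    {"dx": 0,"dy": 0,"dz": -0.5,"turn": 0},
    {"dx": 0,"dy": 0,"dz": -0.5,"turn": 0},
    {"dx": 0,"dy": 0,"dz": -0.5,"turn": 0},
    {"dx": 0,"dy": 0,"dz": -0.5,"turn": 0},
    {"dx": 0,"dy": 0,"dz": -0.3,"turn": 0},
    {"dx": 0,"dy": 0,"dz": 0,"turn": 0},
    {"dx": 0,"dy": 0,"dz": 0,"turn": 0},
  ],
)

```text
clock: 15.47
ee_pos: [517.5, 189.7, 304.5]
eef_rot: [0.252, 0.968, -0.0, -0.0]
contact_force: [-0.0, 0.2, -4.3]
finger_gap: 29.8
grasp_force: 49.9
```

Emit:
carry_out(
  increments=[
    {"dx": 0,"dy": 0,"dz": -0.15,"turn": 0},
    {"dx": 0,"dy": 0,"dz": -0.15,"turn": 0},
    {"dx": 0,"dy": 0,"dz": -0.15,"turn": 0},
    {"dx": 0,"dy": 0,"dz": -0.1,"turn": 0},
    {"dx": 0,"dy": 0,"dz": 0,"turn": 0},
    {"dx": 0,"dy": 0,"dz": 0,"turn": 0},
    {"dx": 0,"dy": 0,"dz": 0,"turn": 0},
  ],
)

```text
clock: 16.05
ee_pos: [517.7, 189.8, 294.0]
eef_rot: [0.252, 0.968, 0.0, 0.0]
contact_force: [-0.1, 0.2, -3.5]
finger_gap: 29.7
grasp_force: 49.9
```

Emit:
carry_out(
  increments=[
    {"dx": 0,"dy": 0,"dz": -0.05,"turn": 0},
    {"dx": 0,"dy": 0,"dz": -0.05,"turn": 0},
    {"dx": 0,"dy": 0,"dz": 0,"turn": 0},
    {"dx": 0,"dy": 0,"dz": 0,"turn": 0},
    {"dx": 0,"dy": 0,"dz": 0,"turn": 0},
  ],
)

```text
clock: 16.47
ee_pos: [517.9, 189.8, 292.7]
eef_rot: [0.252, 0.968, 0.0, 0.0]
contact_force: [-2.9, -1.4, 3.6]
finger_gap: 29.5
grasp_force: 49.9
```

Seated at the original height, and the force confirms contact. I'm releasing and backing up.

Emit:
carry_out(
  increments=[
    {"dx": 0,"dy": 0,"dz": 0.03,"turn": 0},
    {"dx": 0,"dy": 0,"dz": 0,"turn": 0},
    {"dx": 0,"dy": 0,"dz": 0,"turn": 0},
    {"dx": 0,"dy": 0,"dz": 0,"turn": 0},
    {"dx": 0,"dy": 0,"dz": 0,"turn": 0},
    {"dx": 0,"dy": 0,"dz": 0,"turn": 0},
    {"dx": 0,"dy": 0,"dz": 0,"turn": 0},
    {"dx": 0,"dy": 0,"dz": 0,"turn": 0},
    {"dx": 0,"dy": 0,"dz": 0,"turn": 0},
    {"dx": 0,"dy": 0,"dz": 0,"turn": 0},
    {"dx": 0,"dy": 0,"dz": 0,"turn": 0},
    {"dx": 0,"dy": 0,"dz": 0,"turn": 0},
  ],
  fingers=1,
)

```text
clock: 17.47
ee_pos: [517.7, 189.8, 292.5]
eef_rot: [0.252, 0.968, 0.0, 0.0]
contact_force: [-0.1, -0.8, 0.4]
finger_gap: 92.6
grasp_force: 0.0
```

Emit:
carry_out(
  increments=[
    {"dx": 0,"dy": 0,"dz": 0.4,"turn": 0},
    {"dx": 0,"dy": 0,"dz": 0.7,"turn": 0},
    {"dx": 0,"dy": 0,"dz": 0.7,"turn": 0},
    {"dx": 0,"dy": 0,"dz": 0.7,"turn": 0},
    {"dx": 0,"dy": 0,"dz": 0.7,"turn": 0},
    {"dx": 0,"dy": 0,"dz": 0.7,"turn": 0},
    {"dx": 0,"dy": 0,"dz": 0.7,"turn": 0},
    {"dx": 0,"dy": 0,"dz": 0.7,"turn": 0},
    {"dx": 0,"dy": 0,"dz": 0,"turn": 0},
    {"dx": 0,"dy": 0,"dz": 0,"turn": 0},
    {"dx": 0,"dy": 0,"dz": 0,"turn": 0},
    {"dx": 0,"dy": 0,"dz": 0,"turn": 0},
  ],
)

```text
clock: 18.47
ee_pos: [517.3, 189.7, 397.3]
eef_rot: [0.252, 0.968, -0.0, -0.001]
contact_force: [0.1, -0.4, -0.1]
finger_gap: 93.1
grasp_force: 0.0
```

Run:
```python
from h import *
s=snap('wrist','w5')
cv2.imwrite('pics/w5b.png',cv2.resize(s['frame'][:,:,::-1],(800,600),interpolation=2))
```

```text
(no output)
```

View pics/w5b.png

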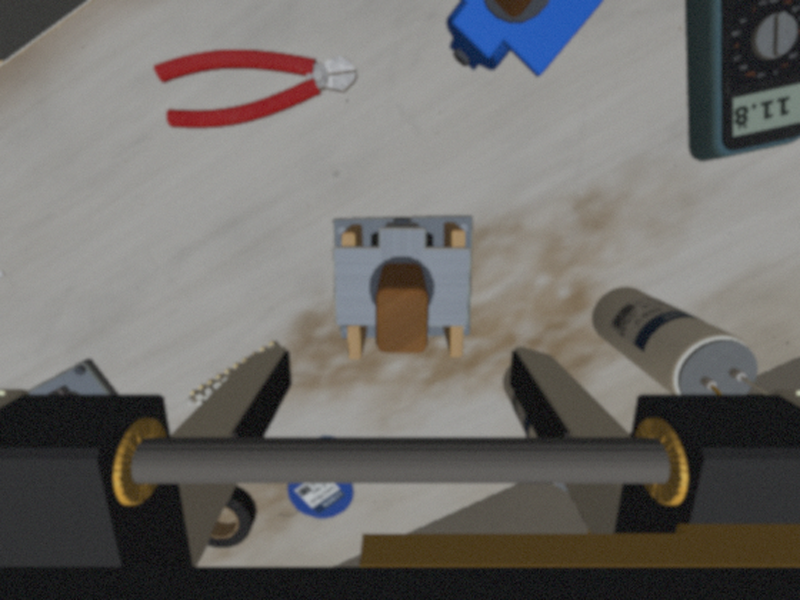

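The roller hangs square on both rails as before, with its handle at (403,318), and the fingers are clear of it.

```bash
python3 -c "
from cell import r
print(r.finish_job())"
```

```text
the job is handed in; nothing more can be done
None
```

The job is handed in, with no verdict returned: the roller made one straight pass over all five strips at about 6–7 mm of bed press, the strips I could see afterwards looked flush, and it hangs square on its rest again, released.

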